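# Clear the garlic into the prep board's tray

## Task

Using the fingers only to push, first slide the pulled-out tray fully home under the prep board, then sweep the three peeled garlic cloves along the board and down through its opening, so that all three lie in the tray. Do not lift or carry a clove, let none go down before the tray is home, leave the tray shut, and leave the whole garlic bulb on the board and the other things on the worktop where they are.

Things in the scene. Friction and masses are not known exactly. Their poses are not given: they have to be found in the camera images.
- board: Bamboo prep board, does not move: 440 mm long (its y), 240 mm deep (its x), flat rimless top 75 mm above the worktop, 18 mm thick, on side panels. Origin under its centre at worktop height; axes as the world's, turned up to 0.2 rad. A steel-lined opening through the top near its -y end: x -97 to 97 mm, y -185 to -115 mm. Left of it lies the field with the cloves. A tray slides out of the -y end.
- opening (a point): Centre of the opening (194 mm along the board's x, 70 mm along its y), at the level of the board's top.
- tray (a joint): How far the tray is pulled out of the board's -y end, in m: 0 = fully home against its stop, front flush with the board's end; it starts 45 to 90 mm out. Slides with about 1.5 N of friction and stays where it is left.
- tray_face (a point): Middle of the outside of the tray's bamboo front panel, 24 mm above the worktop; it looks along the board's -y. Panel 208 mm wide (board's x), 12 mm thick, 7 to 55 mm above the worktop, with a scoop in the middle 60 mm of its upper edge, down to 41 mm. Home, the panel's outside lies at y = -220 mm in the board's frame.
- tray_floor (a point): Centre of the steel tray's inner floor, 11 mm above the worktop. Inside the tray is 200 mm (board's x) by 119 mm (board's y), walls 37 mm high; home, it lies under the whole opening, this point 8 mm nearer the board's middle than the opening's centre.
- clove_1: A peeled garlic clove, ivory, 36 mm long (its x), 23 mm wide, 18 mm high, flat side down, domed above, one end pointed; 10 to 18 g. Origin in its middle, 9 mm above its flat side. Lies anywhere on the board's field, any way round, at least 35 mm from the opening.
- clove_2: Another clove, the same as clove_1.
- clove_3: Another clove, the same as clove_1.
- garlic_bulb: A whole garlic bulb, 54 mm across and 53 mm high, standing on the board near its +y (left) end. To be left alone. Origin: centre of its underside.
- tomato: A tomato, 77 mm across, 72 mm high, on the worktop to the right. To be left alone. Origin: centre of its underside.
- lemon: A lemon, 83 x 58 x 58 mm, on the worktop to the left. To be left alone. Origin: centre of its underside.
- tongs: Steel tongs, 175 x 28 x 16 mm, lying on the worktop to the left. To be left alone. Origin: centre of the underside.
- peeler: A Y-shaped peeler, 65 x 150 x 12 mm, lying on the worktop to the right. To be left alone. Origin: centre of the underside.
- mug: A purple mug, 80 mm across, 89 mm high, on the worktop behind to the right. To be left alone. Origin: centre of its underside.

How it is judged:
On the way, in this order (a step that is already met when the one before it is completed fails the run):
1. the tray is pushed home under the board (value of joint tray below 0.006 m), for 0.2 s.
2. the three cloves are swept down into the tray (x of clove_1 in the frame of tray_floor between -0.1 and 0.1 m and y of clove_1 in the frame of tray_floor between -0.06 and 0.06 m and z of clove_1 in the frame of tray_floor between 0 and 0.034 m and x of clove_2 in the frame of tray_floor between -0.1 and 0.1 m and y of clove_2 in the frame of tray_floor between -0.06 and 0.06 m and z of clove_2 in the frame of tray_floor between 0 and 0.034 m and x of clove_3 in the frame of tray_floor between -0.1 and 0.1 m and y of clove_3 in the frame of tray_floor between -0.06 and 0.06 m and z of clove_3 in the frame of tray_floor between 0 and 0.034 m), for 0.2 s.
At the end, for the whole second after the job is handed in: The tray is home (within 6 mm of its stop) and all three cloves lie at rest inside it, no higher than its walls (all of step 2 and value of joint tray below 0.006 m and linear speed of each of clove_1, clove_2, clove_3 below 0.05 m/s); the robot touches nothing.
It fails at once if a clove is lifted: its middle comes more than 24 mm above the board's top (z of any of clove_1, clove_2, clove_3 in the frame of board above 0.099 m).
It fails at once if a clove goes down through the opening (or off the board) before the tray is home (value of joint tray above 0.012 m and z of any of clove_1, clove_2, clove_3 in the frame of board below 0.06 m).
It fails at once if a clove lands outside the tray ((z of clove_1 in the frame of board below 0.04 m and not (x of clove_1 in the frame of tray_floor between -0.1 and 0.1 m and y of clove_1 in the frame of tray_floor between -0.06 and 0.06 m)) or (z of clove_2 in the frame of board below 0.04 m and not (x of clove_2 in the frame of tray_floor between -0.1 and 0.1 m and y of clove_2 in the frame of tray_floor between -0.06 and 0.06 m)) or (z of clove_3 in the frame of board below 0.04 m and not (x of clove_3 in the frame of tray_floor between -0.1 and 0.1 m and y of clove_3 in the frame of tray_floor between -0.06 and 0.06 m))).
It fails at once if the garlic bulb or another thing on the worktop is moved by more than 20 mm (distance of any of garlic_bulb, tomato, lemon, tongs, peeler, mug from where it was at the start of the episode above 0.02 m).
It also fails if it takes over 72 s, if anything falls off the work surface, if the arm or the gripper's body presses on something with over 40 N, if the wrist force passes 120 N, or if a joint passes its speed limit or range.

## Robot

A 7-joint arm with a two-finger parallel gripper is mounted at the origin on a cart in front of the work surface, level with it; the furniture and walls round the work are solid. World frame = base frame: x ahead of the robot, y to its left, z up, the work surface at z = 0. Lengths are in m, angles in rad, forces in N, time in s.
With the tool pointing down it reaches from about 0.425 to 0.825 m from the base axis. Payload 3.6 kg.
Tool frame: the origin (TCP) lies at the very end of the fingers, on their centre line; the grasp point (between the pads) lies 19 mm behind it; z points along the fingers, y is the line along which they close (so a half turn about z gives the same grasp; the last joint's range is limited). The gripper opens to 85 mm and grips with 20 to 120 N. Pads are 22 mm wide; open, the fingers measure 114 mm over their backs; the gripper's body (76 mm by 85 mm) begins 54 mm behind the grasp point. The pads swing forward as they close: fully open they stand 13 mm farther back than shut.
Start: joints at [-1.175, 0.615, -0.013, 1.423, 0.008, 1.103, -0.04], TCP at [0.266, 0.593, 0.231] pointing down, gripper open.
Joint ranges: [-3.12, 3.12], [-0.3, 2.06], [-1.34, 1.32], [0.26, 2.42], [-1.36, 4.5], [0.01, 1.98], [-2.84, 2.84]. Speed limits (rad/s): [2.79, 2.79, 3.14, 3.14, 3.14, 3.14, 3.14].

## Interface

Orientations are given as a unit quaternion [w, x, y, z].
In Python, from workcell import bot, cams gives the robot as it stands.
- The arm moves only by the shell command python3 -m inch 'ROWS'. ROWS is rows parted by semicolons, their numbers by spaces, 1 to 20 of them, each of 7 numbers: the opening from 0.0 (shut) to 1.0 (fully open), then dx, dy, dz in m, then a rotation vector rx, ry, rz in rad; each row shifts and turns the commanded pose from where the row before left it, along the tool's axes as they then stand; what a row does not reach is not made up. A row lasts 1/12 s, in which the tool goes at most 0.0417 m and 0.125 rad, less where a joint would pass 70% of its speed; a pose out of reach is approached as far as the arm can. The fingers move at their own pace and stop on an object; the grip force is fixed at half the most. Time passes only in rows, so rows that do not move let the fingers close. It prints the time, the measured TCP pose, the force, the opening and the grip force at its end.
- bot.sense(): the state, without advancing time (a new reading comes with each control period).
- cams.capture(name): name is "scene" or "top"; returns a dict with "frame" (420x560x3 uint8, blue, green, red), "fx", "fy", "cx", "cy" (pixels), "distortion" ([k1, k2, p1, p2, k3] as OpenCV has them; the pictures are not rectified), "R" (3x3) and "t" (3): a world point X has camera coordinates R X + t. Camera axes: x right, y down, z forward; pixel columns grow to the right and rows downward; lengths in m; the calibration is good to about 2 mm. A picture is of the moment at which its call begins. There is no depth.
- bot.job_done(): hands the job in; it is judged then, once.
The state is a dict: "time_s": time; "q": joint angles; "dq": joint speeds; "effort": joint torques, N m; "tcp_pos": TCP position; "eef_rot": TCP orientation; "force": force on the tool from outside, world axes, zero at the start; "ft_torque": the same for the moment, N m; "opening": opening from 0.0 (shut) to 1.0 (fully open); "grasp_force": force on a finger pad.
Only numpy, scipy, OpenCV 4.12 (cv2) and the standard library are available. Lean on these libraries where they do the work, as an engineer would, in place of code of your own. Each camera call takes 0.05 s, during which the arm holds its last target. There are 200 camera calls.

## Working session

There is one attempt and no reset: what is moved stays moved. The work goes in short steps, Python scripts to look and compute and a shell command to move; the robot and the scene stay as the last step left them, time stands still between calls to the robot, and variables do not carry over. Pictures are saved under pics/ and viewed, at most 10 in all, crops included, and the job is handed in when it is done.

```bash
mkdir -p pics; ls
python3 - <<'E'
from workcell import bot,cams
import cv2
for n in("scene","top"):
    c=cams.capture(n); cv2.imwrite(f"pics/{n}0.png",c["frame"])
    print(n,c["fx"],c["fy"],c["cx"],c["cy"],c["distortion"],c["R"],c["t"])
s=bot.sense();print(s["time_s"],s["tcp_pos"],s["eef_rot"],s["opening"],s["force"])
E
```

```text
pics
scene 445.57369004173586 445.57369004173586 286.11498519615213 210.2822007733033 [-0.07391033  0.          0.          0.          0.        ] [[-0.70026377 -0.71381418  0.00999881]
 [-0.36514144  0.34610423 -0.86422427]
 [ 0.61343491 -0.60883592 -0.50300739]] [0.31087105 0.28063762 1.29045041]
top 477.7471851684425 477.7471851684425 282.5431033321918 208.77585559853785 [-0.14931589  0.          0.          0.          0.        ] [[-0.00997805 -0.99989599  0.01041398]
 [-0.99604719  0.0090193  -0.08836651]
 [ 0.08826339 -0.01125455 -0.99603359]] [-0.06192038  0.52639991  1.46588979]
0.1 [0.26584517 0.59237762 0.23022968] [-2.25611744e-04  2.09347063e-01  9.77840674e-01 -1.17163852e-03] 0.9991299380886719 [-0.78254737  0.14013929  0.46596072]
```

View pics/scene0.png

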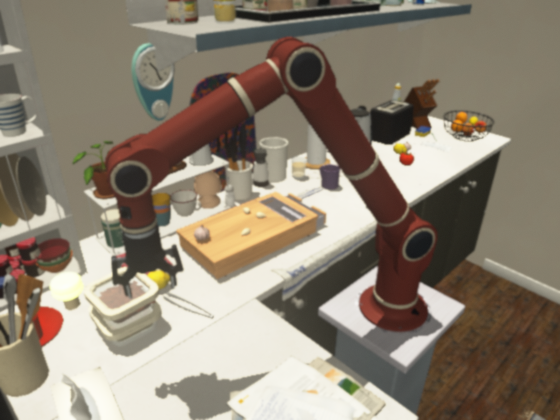

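View pics/top0.png

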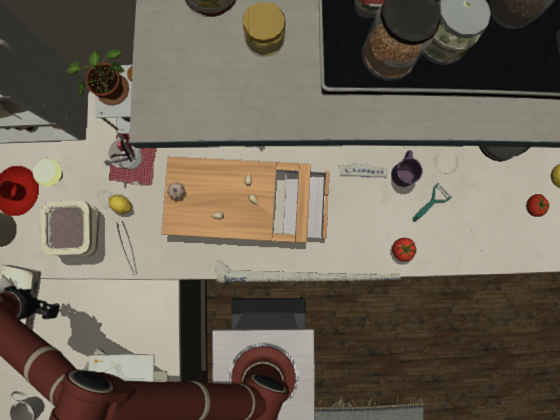

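The top view shows the board at (163–310, 157–243), the opening near (290,200), the tray front near (325,205), cloves near (248,180), (253,199) and (218,215), and the bulb at (177,191). I'll enlarge it to read the pixels more closely.

Run:
```python
import cv2
a=cv2.imread("pics/top0.png")[145:255,155:345]
cv2.imwrite("pics/topc.png",cv2.resize(a,None,fx=4.2,fy=4.2,interpolation=cv2.INTER_CUBIC))
a=cv2.imread("pics/scene0.png")[175:280,165:340]
cv2.imwrite("pics/scenec.png",cv2.resize(a,None,fx=4.5,fy=4.5,interpolation=cv2.INTER_CUBIC))
```

```text
(no output)
```

View pics/topc.png

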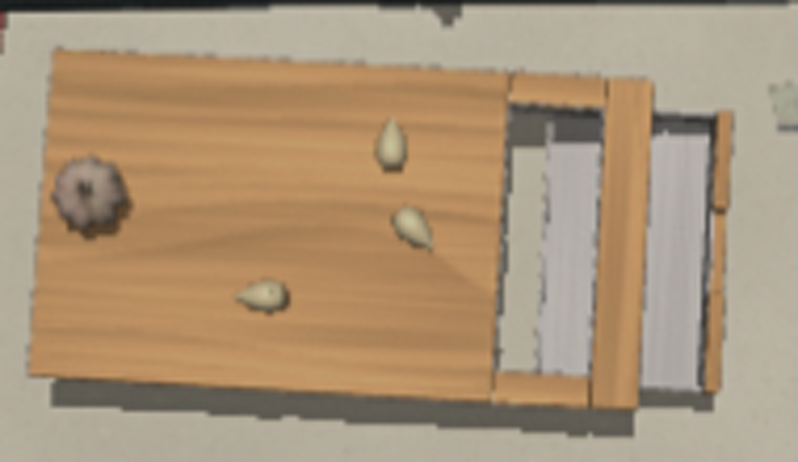

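View pics/scenec.png

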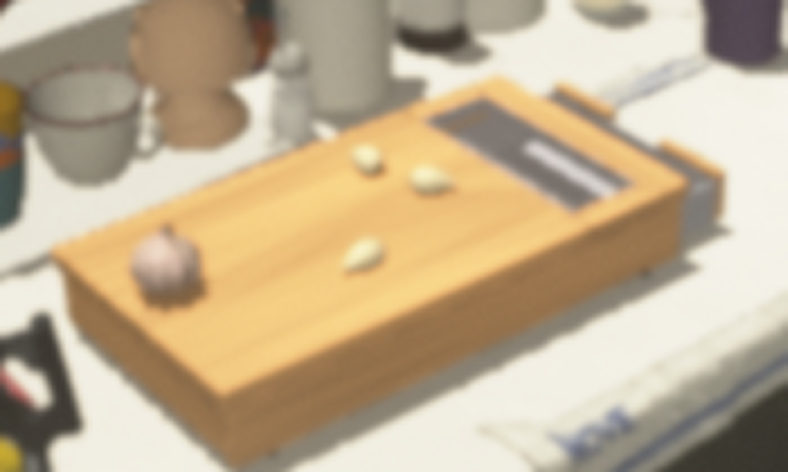

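The top crop shows board corners at (53,50), (652,80), (635,408) and (30,375), with the cloves at (391,147), (411,228) and (265,296). The tray panel's outer edge runs from (733,112) to (719,391). The scene crop shows the same things.

```bash
cat > h.py <<'E'
import numpy as np,cv2
from workcell import bot,cams
C={}
def cam(n):
    if n not in C: C[n]=cams.capture(n)
    return C[n]
def ray(n,px):
    c=cam(n);K=np.array([[c["fx"],0,c["cx"]],[0,c["fy"],c["cy"]],[0,0,1]])
    u=cv2.undistortPoints(np.array([[px]],float),K,np.array(c["distortion"]))[0,0]
    R=np.array(c["R"]);return -R.T@np.array(c["t"]),R.T@np.array([*u,1])
def at(n,px,z):
    o,d=ray(n,px);return o+d*(z-o[2])/d[2]
def tri(p,q):
    o,d=ray("top",p);o2,d2=ray("scene",q)
    s=np.linalg.lstsq(np.c_[d,-d2],o2-o,rcond=None)[0]
    a,b=o+s[0]*d,o2+s[1]*d2;return (a+b)/2,np.linalg.norm(a-b)
E
python3 - <<'E'
from h import *
np.set_printoptions(precision=4,suppress=True)
T=lambda x,y:(x/4.2+154.6,y/4.2+144.6)
S=lambda x,y:(x/4.5+164.6,y/4.5+174.6)
tc=[(53,50),(652,80),(635,408),(30,375)];sc=[(55,250),(497,75),(688,185),(230,395)]
for a,b in zip(tc,sc): print(*tri(T(*a),S(*b)))
P=np.array([at("top",T(*a),.075)[:2] for a in tc]);print(P)
c=P.mean(0);e=(P[0]+P[3]-P[1]-P[2]);yaw=np.arctan2(-e[0],e[1]);f=P[0]+P[1]-P[2]-P[3]
print("centre",c,"yaw",yaw,np.arctan2(f[1],f[0]),"len",np.linalg.norm(e)/2,np.linalg.norm(f)/2)
R=np.array([[np.cos(yaw),-np.sin(yaw)],[np.sin(yaw),np.cos(yaw)]])
for n,p,q in(("c1",(391,147),(367,158)),("c2",(411,228),(428,180)),("c3",(265,296),(364,254)),):
    w=at("top",T(*p),.082);print(n,w,R.T@(w[:2]-c),*tri(T(*p),S(*q)))
w=at("top",T(90,195),.105);print("bulb",w,R.T@(w[:2]-c))
for p in((733,112),(719,391)): w=at("top",T(*p),.055);print("panel",w,R.T@(w[:2]-c))
for p in((510,74),(605,80),(590,405),(492,402)): w=at("top",T(*p),.075);print("open",R.T@(w[:2]-c))
w=at("top",(404,250),.036);print("tomato",w)
w=at("top",(405,170),.06);print("mug",w)
w=at("top",(360,171),.0);print("towel?",w)
E
```

```text
[0.6848 0.2849 0.0721] 0.0030439143279276993
[ 0.6594 -0.1505  0.0722] 0.0014918069823092637
[ 0.4217 -0.1351  0.0699] 0.0005294516640915088
[0.4476 0.2985 0.0727] 0.0029322270007222043
[[ 0.6853  0.2855]
 [ 0.6583 -0.1508]
 [ 0.4214 -0.135 ]
 [ 0.4484  0.299 ]]
centre [0.5534 0.0747] yaw -0.06188487408155599 -0.06182815929412247 len 0.4359948918309315 0.23729538537249292
c1 [0.6098 0.0379 0.082 ] [ 0.0586 -0.0333] [0.61   0.0382 0.0846] 0.0015086338142463475
c2 [0.5512 0.0237 0.082 ] [ 0.001 -0.051] [0.5518 0.0244 0.0836] 0.002139139903956234
c3 [0.5034 0.1282 0.082 ] [-0.0532  0.0503] [0.5043 0.1291 0.0833] 0.00283362908759108
bulb [0.5744 0.2501 0.105 ] [0.0101 0.1764]
panel [ 0.6378 -0.2114  0.055 ] [ 0.102  -0.2803]
panel [ 0.4334 -0.1973  0.055 ] [-0.1029 -0.2789]
open [ 0.1175 -0.1156]
open [ 0.1168 -0.1845]
open [-0.1182 -0.1853]
open [-0.1197 -0.1154]
tomato [ 0.3925 -0.4433  0.036 ]
mug [ 0.64   -0.4481  0.06  ]
towel? [ 0.6474 -0.3171  0.    ]
```

```bash
R="0.15 -0.0393 0 0 0 0 0.0605"; python3 -m inch '0.15 -0.0393 0 0 0 0 0.0605;0.15 -0.0393 0 0 0 0 0.0605;0.15 -0.0393 0 0 0 0 0.0605;0.15 -0.0393 0 0 0 0 0.0605;0.15 -0.0393 0 0 0 0 0.0605;0.15 -0.0393 0 0 0 0 0.0605;0.15 -0.0393 0 0 0 0 0.0605;0.15 -0.0393 0 0 0 0 0.0605;0.15 -0.0393 0 0 0 0 0.0605;0.15 -0.0393 0 0 0 0 0.0605;0.15 -0.0393 0 0 0 0 0.0605;0.15 -0.0393 0 0 0 0 0.0605;0.15 -0.0393 0 0 0 0 0.0605;0.15 -0.0393 0 0 0 0 0.0605;0.15 -0.0393 0 0 0 0 0.0605;0.15 -0.0393 0 0 0 0 0.0605;0.15 -0.0393 0 0 0 0 0.0605;0.15 -0.0393 0 0 0 0 0.0605;0.15 -0.0393 0 0 0 0 0.0605;0.15 -0.0393 0 0 0 0 0.0605'
cat >> h.py <<'E'
c0=np.array([.5534,.0747]);yaw=-.0619
RB=np.array([[np.cos(yaw),-np.sin(yaw)],[np.sin(yaw),np.cos(yaw)]])
def where(*targets):
    from scipy.spatial.transform import Rotation as Ro
    s=bot.sense();p=s["tcp_pos"];M=Ro.from_quat(s["eef_rot"],scalar_first=True)
    np.set_printoptions(precision=4,suppress=True)
    print("t",s["time_s"],"board",RB.T@(p[:2]-c0),"z",p[2],"f",s["force"],"open",s["opening"],"q",s["q"])
    yb=RB.T@M.as_matrix()[:2,:2];print("tool x in board",yb[:,0],"yaw err",np.arctan2(-yb[0,0],yb[1,0]),"tilt",M.as_matrix()[:,2])
    for b in targets:
        w=np.array([*(c0+RB@np.array(b[:2])),b[2]]);print(b,"tool d",M.inv().apply(w-p))
E
python3 -c "
from h import *
where((0,-.32,.23),(0,-.32,.028))"
```

```text
time_s: 1.87
tcp_pos: [0.6677, -0.0292, 0.2309]
eef_rot: [-0.0, 0.729, 0.684, -0.0]
force: [0.0, -0.5, 0.1]
opening: 0.147
grasp_force: 0.0
t 1.8667 board [ 0.1205 -0.0966] z 0.23091804256480722 f [ 0.0072 -0.4697  0.0801] open 0.14659557302179485 q [-0.1581  0.6613  0.3137  1.3707 -0.2099  1.1422  0.1173]
tool x in board [0.0017 1.    ] yaw err -0.001714794014899793 tilt [-0.0002  0.0001 -1.    ]
(0, -0.32, 0.23) tool d [-0.2236 -0.1201  0.0009]
(0, -0.32, 0.028) tool d [-0.2236 -0.1201  0.2029]
```

```bash
python3 -m inch '0.15 -0.0373 -0.02 0 0 0 0;0.15 -0.0373 -0.02 0 0 0 0;0.15 -0.0373 -0.02 0 0 0 0;0.15 -0.0373 -0.02 0 0 0 0;0.15 -0.0373 -0.02 0 0 0 0;0.15 -0.0373 -0.02 0 0 0 0;0.15 0 0 0 0 0 0;0.15 0 0 0.034 0 0 0;0.15 0 0 0.034 0 0 0;0.15 0 0 0.034 0 0 0;0.15 0 0 0.034 0 0 0;0.15 0 0 0.034 0 0 0;0.15 0 0 0.033 0 0 0;0.15 0 0 0 0 0 0'
python3 -c "
from h import *
where((0,-.235,.028))"
```

```text
time_s: 3.03
tcp_pos: [0.5318, -0.2373, 0.0219]
eef_rot: [-0.006, 0.728, 0.685, -0.002]
force: [-1.1, 0.6, -1.0]
opening: 0.149
grasp_force: 0.0
t 3.0333 board [-0.0023 -0.3127] z 0.021897613577675636 f [-1.1164  0.6253 -1.0004] open 0.14918054244162746 q [ 0.2453  0.7992  0.2236  1.8032 -0.2928  0.5858  0.5903]
tool x in board [-0.0013  1.    ] yaw err 0.0013101884984181712 tilt [-0.0125  0.0061 -0.9999]
(0, -0.235, 0.028) tool d [ 0.0778  0.0023 -0.0057]
```

```bash
python3 -m inch '0.15 0.008 0 -0.003 0 0 0;0.15 0.008 0 -0.003 0 0 0;0.15 0.008 0.002 0 0 0 0;0.15 0.008 0 0 0 0 0;0.15 0.008 0 0 0 0 0;0.15 0.008 0 0 0 0 0;0.15 0.008 0 0 0 0 0;0.15 0.008 0 0 0 0 0;0.15 0.008 0 0 0 0 0;0.15 0 0 0 0 0 0'
python3 -c "
from h import *
where((0,-.230,.028))"
```

```text
time_s: 3.87
tcp_pos: [0.5424, -0.1648, 0.0339]
eef_rot: [-0.002, 0.727, 0.686, 0.001]
force: [-0.2, 0.4, 0.2]
opening: 0.152
grasp_force: 0.0
t 3.8667 board [ 0.0039 -0.2397] z 0.033925531596409556 f [-0.1543  0.4167  0.2136] open 0.15189810384047447 q [ 0.1095  0.7625  0.2369  1.8535 -0.3131  0.5645  0.4921]
tool x in board [-0.0042  1.    ] yaw err 0.004244714929125546 tilt [-0.0017  0.0033 -1.    ]
(0, -0.23, 0.028) tool d [ 0.0097 -0.0038  0.006 ]
```

```bash
python3 -m inch '0.15 0 0 0.007 0 0 0;0.15 0.004 0 0 0 0 0;0.15 0.004 0 0 0 0 0;0.15 0.004 0 0 0 0 0'
python3 -c "
from h import *
where((0,-.230,.028))
import cv2
cv2.imwrite('pics/t1.png',cv2.resize(cam('top')['frame'][145:255,155:345],None,fx=4.2,fy=4.2,interpolation=2))"
```

```text
time_s: 4.2
tcp_pos: [0.542, -0.1579, 0.0266]
eef_rot: [-0.0, 0.729, 0.685, -0.001]
force: [-2.1, -10.2, -4.5]
opening: 0.141
grasp_force: 0.0
t 4.2 board [ 0.003  -0.2328] z 0.026556800581550053 f [ -2.1323 -10.2075  -4.4828] open 0.1413392063890677 q [ 0.0942  0.7723  0.2379  1.8642 -0.3186  0.5437  0.4792]
tool x in board [0.0005 1.    ] yaw err -0.0005079971101886379 tilt [-0.0023 -0.0019 -1.    ]
(0, -0.23, 0.028) tool d [ 0.0028 -0.0031 -0.0014]
```

View pics/t1.png

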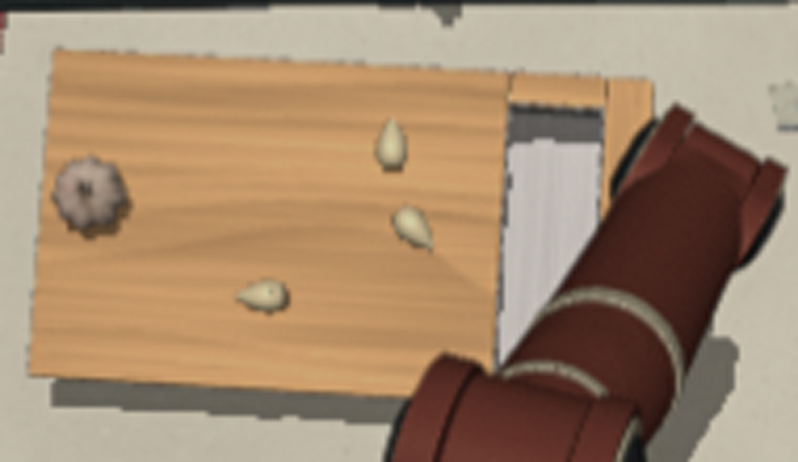

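The picture shows the cloves where they were and the tray floor filling the whole opening. With about 10 N of contact force, the tray seems to be at its stop. One more small press, then I retreat upward.

```bash
python3 -m inch '0.15 0.003 0 0 0 0 0;0.15 0.002 0 0 0 0 0;0.15 0 0 0 0 0 0'
python3 -m inch '0.15 -0.01 0 0 0 0 0;0.15 -0.02 0 0 0 0 0;0.15 0 0 -0.035 0 0 0;0.15 0 0 -0.035 0 0 0;0.15 0 0 -0.035 0 0 0;0.15 0 0 -0.03 0 0 0;0.15 0 0 0 0 0 0'
python3 -c "
from h import *
where((.0586,.02,.16))"
```

```text
time_s: 4.5
tcp_pos: [0.5424, -0.1582, 0.0271]
eef_rot: [0.003, 0.73, 0.684, -0.003]
force: [-1.6, -10.8, -4.9]
opening: 0.154
grasp_force: 0.0
time_s: 5.08
tcp_pos: [0.5459, -0.1824, 0.1689]
eef_rot: [0.005, 0.728, 0.685, 0.004]
force: [-0.3, -0.3, -0.5]
opening: 0.151
grasp_force: 0.0
t 5.0833 board [ 0.0084 -0.2571] z 0.16893874613460802 f [-0.2934 -0.3087 -0.5176] open 0.15094275267177681 q [ 0.0804  0.578   0.3221  1.7419 -0.2356  0.8463  0.448 ]
tool x in board [-0.0015  1.    ] yaw err 0.0014701338145363307 tilt [ 0.0128 -0.0027 -0.9999]
(0.0586, 0.02, 0.16) tool d [0.277  0.0505 0.0091]
```

```bash
python3 -m inch '0.15 0.0346 0.0063 0 0 0 0;0.15 0.0346 0.0063 0 0 0 0;0.15 0.0346 0.0063 0 0 0 0;0.15 0.0346 0.0063 0 0 0 0;0.15 0.0346 0.0063 0 0 0 0;0.15 0.0346 0.0063 0 0 0 0;0.15 0.0346 0.0063 0 0 0 0;0.15 0.0346 0.0063 0 0 0 0;0.15 0 0 0 0 0 0;0.15 0 0 0 0 0 0'
python3 -c "
from h import *
where((.0586,.02,.080))
cv2.imwrite('pics/t2.png',cv2.resize(cam('top')['frame'][145:255,155:345],None,fx=4.2,fy=4.2,interpolation=2))"
```

```text
time_s: 5.92
tcp_pos: [0.6084, 0.0966, 0.1613]
eef_rot: [-0.002, 0.726, 0.688, 0.0]
force: [-0.1, -0.6, -0.0]
opening: 0.145
grasp_force: 0.0
t 5.9167 board [0.0535 0.0253] z 0.16132379419653536 f [-0.1334 -0.6176 -0.0023] open 0.14543610842920135 q [-0.389   0.6518  0.3315  1.6192 -0.2555  0.9148 -0.0174]
tool x in board [-0.0082  1.    ] yaw err 0.008151104927588894 tilt [-0.0018  0.0027 -1.    ]
(0.0586, 0.02, 0.08) tool d [-0.0056  0.0052  0.0813]
```

View pics/t2.png

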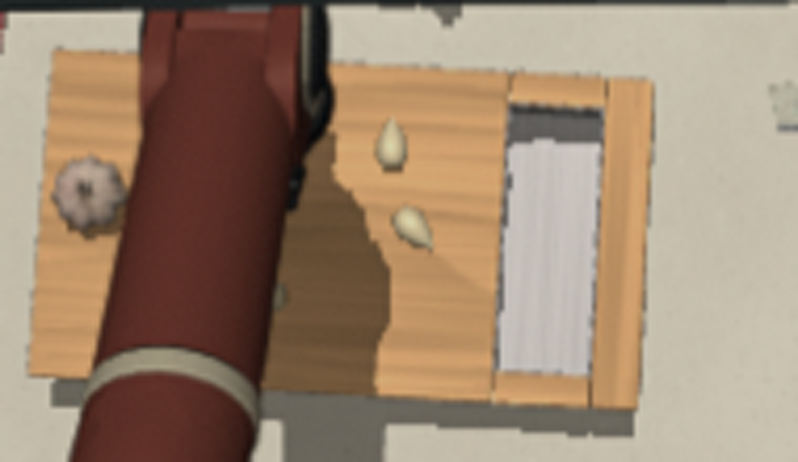

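The tray is flush: no panel shows beyond the board's right end at (652,80)–(635,408), and the cloves haven't moved. I'll lower the fingers behind clove 1.

```bash
python3 -m inch '0.15 -0.005 0.005 0.03 0 0 0;0.15 0 0 0.03 0 0 0;0.15 0 0 0.015 0 0 0;0.15 0 0 0 0 0 0;0.15 0 0 0 0 0 0'
python3 -c "
from h import *
where((.0586,-.125,.080))"
```

```text
time_s: 6.38
tcp_pos: [0.6131, 0.0846, 0.0869]
eef_rot: [-0.0, 0.729, 0.684, -0.001]
force: [0.4, 0.5, 1.0]
opening: 0.151
grasp_force: 0.0
t 6.3833 board [0.0589 0.0136] z 0.08687481254638861 f [0.3724 0.4939 1.0474] open 0.1512409669004302 q [-0.3507  0.7474  0.3006  1.6728 -0.2928  0.7681  0.0233]
tool x in board [0.0017 1.    ] yaw err -0.0017017958099155486 tilt [-0.002 -0.001 -1.   ]
(0.0586, -0.125, 0.08) tool d [-0.1386 -0.0001  0.007 ]
```

```bash
python3 -m inch '0.15 0 0 0.005 0 0 0;0.15 -0.007 0 0 0 0 0;0.15 -0.007 0 0 0 0 0;0.15 -0.007 0 0 0 0 0;0.15 -0.007 0 0 0 0 0;0.15 -0.007 0 0 0 0 0;0.15 -0.007 0 0 0 0 0;0.15 -0.007 0 0 0 0 0;0.15 -0.007 0 0 0 0 0;0.15 -0.007 0 0 0 0 0;0.15 -0.007 0 0 0 0 0;0.15 -0.007 0 0 0 0 0'
python3 -c "
from h import *
where((.0586,-.135,.081))
a=cv2.resize(cam('top')['frame'][145:255,155:345],None,fx=3,fy=3,interpolation=2);b=cv2.resize(cam('scene')['frame'][175:265,190:350],None,fx=3.56,fy=3.56,interpolation=2)[:, :570];b=cv2.resize(b,(570,265))
cv2.imwrite('pics/t3.png',np.vstack([a,b]))"
```

```text
time_s: 7.38
tcp_pos: [0.6092, 0.0094, 0.0825]
eef_rot: [-0.0, 0.728, 0.685, 0.0]
force: [0.4, 1.8, 2.3]
opening: 0.15
grasp_force: 1.0
t 7.3833 board [ 0.0597 -0.0617] z 0.08249066682362174 f [0.3595 1.757  2.3   ] open 0.14961186138548146 q [-0.2211  0.7387  0.2834  1.7068 -0.285   0.7363  0.1439]
tool x in board [-0.0012  1.    ] yaw err 0.0012313579559752683 tilt [ 0.0005  0.0005 -1.    ]
(0.0586, -0.135, 0.081) tool d [-0.0732 -0.0012  0.0015]
```

View pics/t3.png

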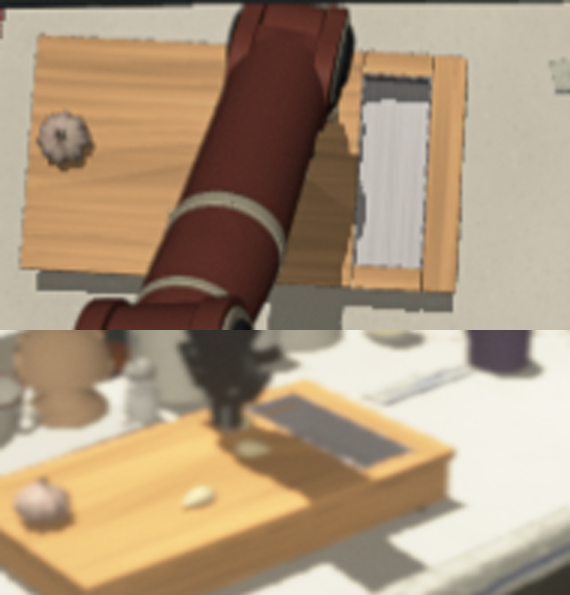

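The scene view shows clove 1 hidden ahead of the fingers at (228,415), clove 2 undisturbed at (252,448) and clove 3 at (198,497). I'll keep pushing over the edge, then rise and look.

```bash
python3 -m inch '0.15 -0.0075 0 0 0 0 0;0.15 -0.0075 0 0 0 0 0;0.15 -0.0075 0 0 0 0 0;0.15 -0.0075 0 0 0 0 0;0.15 -0.0075 0 0 0 0 0;0.15 -0.0075 0 0 0 0 0;0.15 -0.0075 0 0 0 0 0;0.15 -0.0075 0 0 0 0 0;0.15 -0.0075 0 0 0 0 0;0.15 -0.0075 0 0 0 0 0;0.15 0 0 0 0 0 0;0.15 0.005 0 -0.035 0 0 0;0.15 0.04 0 -0.035 0 0 0;0.15 0.04 0 0 0 0 0;0.15 0.04 0 0 0 0 0;0.15 0.035 0 0 0 0 0;0.15 0 0 0 0 0 0;0.15 0 0 0 0 0 0'
python3 -c "
from h import *
where((.001,.002,.15),(.001,.002,.083))
a=cv2.resize(cam('top')['frame'][145:255,155:345],None,fx=3,fy=3,interpolation=2);b=cv2.resize(cam('scene')['frame'][175:265,190:350],None,fx=3.56,fy=3.56,interpolation=2)[:, :570];b=cv2.resize(b,(570,265))
cv2.imwrite('pics/t4.png',np.vstack([a,b]))"
```

```text
time_s: 8.98
tcp_pos: [0.6131, 0.0907, 0.1443]
eef_rot: [-0.001, 0.726, 0.688, 0.0]
force: [-0.2, -0.6, 0.7]
opening: 0.152
grasp_force: 0.0
t 8.9833 board [0.0586 0.0197] z 0.14429622851609347 f [-0.196  -0.5982  0.6818] open 0.15159142763155767 q [-0.3673  0.6751  0.3143  1.6251 -0.256   0.8826 -0.0073]
tool x in board [-0.0086  1.    ] yaw err 0.00857870719067463 tilt [-0.0008  0.0023 -1.    ]
(0.001, 0.002, 0.15) tool d [-0.0172 -0.0578 -0.0057]
(0.001, 0.002, 0.083) tool d [-0.0173 -0.0577  0.0613]
```

View pics/t4.png

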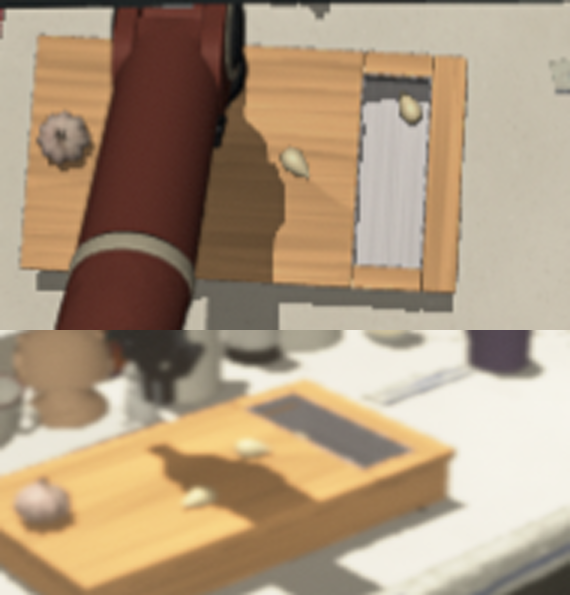

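Clove 1 lies in the tray at (410,110), and clove 2 is untouched at (294,163). Clove 2 is next.

```bash
python3 -m inch '0.15 -0.008 -0.029 0 0 0 0;0.15 -0.009 -0.029 0 0 0 0;0.15 0 0 0 0 0 0;0.15 0 0 0.03 0 0 0;0.15 0 0 0.02 0 0 0;0.15 0 0 0.01 0 0 0;0.15 0 0 0 0 0 0;0.15 0 0 0 0 0 0'
python3 -c "
from h import *
where((.001,-.135,.082))"
```

```text
time_s: 9.75
tcp_pos: [0.555, 0.0711, 0.0848]
eef_rot: [0.0, 0.729, 0.685, -0.0]
force: [1.0, -0.0, 0.6]
opening: 0.151
grasp_force: 0.0
t 9.75 board [ 0.0018 -0.0035] z 0.0847881665878182 f [ 1.0077 -0.0147  0.5902] open 0.15054998924035862 q [-0.346   0.6775  0.2822  1.8493 -0.2893  0.6552  0.0451]
tool x in board [0.001 1.   ] yaw err -0.0010443776212557315 tilt [-0.0003 -0.0008 -1.    ]
(0.001, -0.135, 0.082) tool d [-0.1315 -0.0007  0.0029]
```

```bash
python3 -m inch '0.15 -0.0065 0 0.003 0 0 0;0.15 -0.007 0 0 0 0 0;0.15 -0.007 0 0 0 0 0;0.15 -0.007 0 0 0 0 0;0.15 -0.007 0 0 0 0 0;0.15 -0.007 0 0 0 0 0;0.15 -0.007 0 0 0 0 0;0.15 -0.007 0 0 0 0 0;0.15 -0.007 0 0 0 0 0;0.15 -0.007 0 0 0 0 0;0.15 -0.007 0 0 0 0 0;0.15 -0.007 0 0 0 0 0;0.15 -0.007 0 0 0 0 0;0.15 -0.007 0 0 0 0 0;0.15 -0.007 0 0 0 0 0;0.15 -0.007 0 0 0 0 0;0.15 -0.007 0 0 0 0 0;0.15 -0.007 0 0 0 0 0;0.15 -0.007 0 0 0 0 0;0.15 0 0 0 0 0 0'
python3 -m inch '0.15 0.005 0 -0.035 0 0 0;0.15 0.04 0 -0.035 0 0 0;0.15 0.04 0 0 0 0 0;0.15 0.04 0 0 0 0 0;0.15 0.04 -0.01 0 0 0 0;0.15 0.04 -0.02 0 0 0 0;0.15 0.035 -0.025 0 0 0 0;0.15 0 0 0 0 0 0;0.15 0 0 0 0 0 0'
python3 -c "
from h import *
where((-.053,.108,.15),(-.053,.108,.083))
a=cv2.resize(cam('top')['frame'][145:255,155:345],None,fx=3,fy=3,interpolation=2);b=cv2.resize(cam('scene')['frame'][175:265,190:350],None,fx=3.56,fy=3.56,interpolation=2)[:, :570];b=cv2.resize(b,(570,265))
cv2.imwrite('pics/t5.png',np.vstack([a,b]))"
```

```text
time_s: 11.42
tcp_pos: [0.5464, -0.0624, 0.0818]
eef_rot: [0.001, 0.729, 0.684, -0.001]
force: [-0.3, -0.4, -0.5]
opening: 0.148
grasp_force: 0.0
time_s: 12.17
tcp_pos: [0.5057, 0.1747, 0.1439]
eef_rot: [-0.001, 0.725, 0.688, -0.0]
force: [0.7, -0.9, 0.5]
opening: 0.148
grasp_force: 0.0
t 12.1667 board [-0.0538  0.0968] z 0.14387789942545198 f [ 0.7216 -0.943   0.4504] open 0.14777076743115786 q [-0.5794  0.5625  0.3144  1.8681 -0.2474  0.7501 -0.1806]
tool x in board [-0.0093  1.    ] yaw err 0.009275104615051459 tilt [-0.0019  0.0016 -1.    ]
(-0.053, 0.108, 0.15) tool d [ 0.0112  0.0009 -0.0061]
(-0.053, 0.108, 0.083) tool d [0.0111 0.001  0.0609]
```

View pics/t5.png

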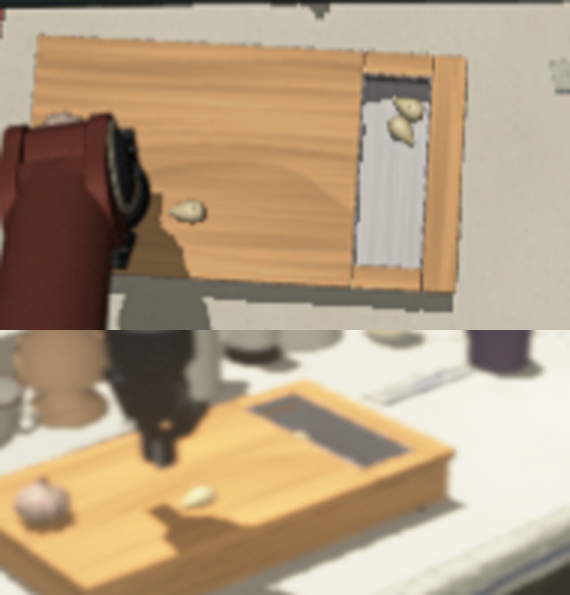

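Cloves 1 and 2 are in the tray at (408,108) and (400,130). Clove 3 is still at (188,211) with the fingers standing to its left, so I sweep it next.

```bash
python3 -m inch '0.15 0.006 0 0 0 0 0;0.15 0 0 0.03 0 0 0;0.15 0 0 0.02 0 0 0;0.15 0 0 0.01 0 0 0;0.15 0 0 0 0 0 0;0.15 0 0 0 0 0 0'
python3 -c "
from h import *
where((-.053,-.135,.082))"
```

```text
time_s: 12.77
tcp_pos: [0.5087, 0.1756, 0.0842]
eef_rot: [0.0, 0.729, 0.685, -0.0]
force: [-0.1, 1.2, -0.3]
opening: 0.146
grasp_force: 0.0
t 12.7667 board [-0.0509  0.0979] z 0.08415263800340819 f [-0.1296  1.1846 -0.2772] open 0.14592778785393945 q [-0.5524  0.6541  0.2767  1.9098 -0.2906  0.6167 -0.1543]
tool x in board [0.001 1.   ] yaw err -0.0009983068456849446 tilt [-0.0002 -0.0006 -1.    ]
(-0.053, -0.135, 0.082) tool d [-0.2329 -0.0019  0.0023]
```

```bash
python3 -m inch '0.15 -0.006 -0.002 0.002 0 0 0;0.15 -0.007 0 0 0 0 0;0.15 -0.007 0 0 0 0 0;0.15 -0.007 0 0 0 0 0;0.15 -0.007 0 0 0 0 0;0.15 -0.007 0 0 0 0 0;0.15 -0.007 0 0 0 0 0;0.15 -0.007 0 0 0 0 0;0.15 -0.007 0 0 0 0 0;0.15 -0.007 0 0 0 0 0;0.15 -0.007 0 0 0 0 0;0.15 -0.007 0 0 0 0 0;0.15 -0.007 0 0 0 0 0;0.15 -0.007 0 0 0 0 0;0.15 -0.007 0 0 0 0 0;0.15 -0.007 0 0 0 0 0;0.15 -0.007 0 0 0 0 0'
python3 -c "
from h import *
where((-.053,-.135,.082))
c=cam('scene')
for x in(-.075,-.053,-.03):
  for y in (-.03,-.05,-.07):
    X=np.array([*(c0+RB@np.array([x,y])),.09]);u=cv2.projectPoints(X[None],cv2.Rodrigues(np.array(c['R']))[0],np.array(c['t']),np.array([[c['fx'],0,c['cx']],[0,c['fy'],c['cy']],[0,0,1]]),np.array(c['distortion']))[0].ravel().round().astype(int)
    print(x,y,u,c['frame'][u[1],u[0]])"
```

```text
time_s: 14.18
tcp_pos: [0.4988, 0.0581, 0.0822]
eef_rot: [-0.0, 0.728, 0.685, -0.0]
force: [-1.2, 0.4, 0.8]
opening: 0.15
grasp_force: 0.4
t 14.1833 board [-0.0534 -0.0199] z 0.08217305246053672 f [-1.1545  0.4155  0.7707] open 0.14963914699075642 q [-0.3222  0.6159  0.2436  2.0091 -0.271   0.5472  0.05  ]
tool x in board [-0.001  1.   ] yaw err 0.0009707939808730648 tilt [-0.0001 -0.0001 -1.    ]
(-0.053, -0.135, 0.082) tool d [-0.1151  0.0003  0.0002]
-0.075 -0.03 [269 224] [100 135 153]
-0.075 -0.05 [274 222] [122 192 237]
-0.075 -0.07 [278 220] [121 191 237]
-0.053 -0.03 [265 221] [50 58 67]
-0.053 -0.05 [270 219] [117 175 220]
-0.053 -0.07 [274 217] [121 192 237]
-0.03 -0.03 [261 219] [63 72 80]
-0.03 -0.05 [265 217] [45 54 64]
-0.03 -0.07 [270 215] [53 71 91]
```

```bash
python3 -c "
from h import *
f=cam('scene')['frame'].astype(float)
for v in range(206,236,1): print(v,' '.join('%2d%s'%(99*f[v,u,0]/f[v,u,2],'#' if f[v,u,2]>150 else ('+' if f[v,u,2]>90 else '.')) for u in range(246,290)))
"
```

```text
206 50# 50# 50# 51# 50# 49# 47# 48# 56+ 68. 69. 71. 71. 70. 72. 71. 74. 71. 72. 71. 70. 72. 72. 75. 78. 80. 82. 81. 83. 84. 83. 84. 88+ 89+ 89+ 90+ 90+ 90+ 90+ 90+ 88+ 84+ 76+ 69#
207 50# 50# 51# 50# 50# 50# 48# 47# 53+ 67. 72. 71. 72. 70. 72. 71. 70. 73. 71. 71. 71. 70. 73. 77. 76. 77. 77. 80. 82. 82. 81. 83. 87+ 90+ 90+ 90+ 90+ 90+ 90+ 90+ 90+ 89+ 86+ 83+
208 50# 50# 51# 51# 51# 51# 50# 47# 49+ 59+ 66. 69. 70. 71. 73. 72. 73. 70. 70. 71. 71. 73. 75. 76. 75. 76. 75. 78. 80. 81. 81. 84. 88+ 89+ 90+ 90+ 90+ 91+ 90+ 90+ 89+ 90+ 90+ 89+
209 50# 51# 51# 51# 52# 52# 52# 48# 47# 50+ 55+ 61. 68. 71. 70. 71. 70. 70. 69. 66. 67. 70. 72. 75. 74. 73. 73. 74. 78. 78. 83. 87+ 89+ 89+ 90+ 90+ 90+ 90+ 90+ 90+ 90+ 90+ 90+ 90+
210 51# 51# 52# 52# 52# 53# 52# 51# 48# 46# 48# 52+ 63. 70. 69. 71. 71. 70. 65. 59. 57+ 62. 70. 73. 74. 72. 74. 75. 74. 77. 81+ 86+ 89+ 88+ 89+ 89+ 90+ 90+ 90+ 90+ 89+ 90+ 90+ 89+
211 52# 53# 52# 53# 53# 53# 53# 53# 51# 49# 47# 49# 56+ 69. 72. 70. 70. 68. 59. 53+ 52+ 56+ 66. 71. 73. 73. 73. 72. 69. 70+ 74+ 82+ 87+ 89+ 89+ 88+ 89+ 90+ 90+ 90+ 90+ 89+ 89+ 90+
212 53# 53# 53# 53# 
[... 3599 characters left out ...]
 52# 52# 52# 51# 52# 52# 52# 51# 51# 50# 49# 47# 46# 47# 48+ 48+ 48+ 47+ 48+ 48+ 49+ 48+ 48+ 48+ 48+ 48+ 48+ 48+ 48# 48# 48# 48# 47# 48# 48# 48# 48# 48# 49# 49#
233 52# 52# 52# 51# 52# 51# 51# 52# 51# 51# 51# 51# 51# 51# 51# 49# 47# 46# 47# 46# 48+ 47+ 48+ 48+ 48+ 48+ 48+ 48+ 47+ 47+ 48# 48# 48# 47# 48# 47# 48# 48# 48# 49# 49# 48# 49# 49#
234 52# 52# 52# 52# 52# 51# 52# 51# 51# 51# 51# 51# 51# 52# 52# 51# 49# 46# 46# 47# 47# 48+ 48+ 48+ 48+ 48+ 48+ 48+ 47# 47# 47# 48# 47# 47# 47# 48# 49# 48+ 49+ 49+ 48+ 48# 48# 49#
235 52# 52# 52# 51# 52# 52# 51# 51# 51# 51# 51# 52# 53# 52# 53# 53# 52# 50# 50# 48# 47# 47# 48+ 48+ 48+ 48# 48# 47# 47# 47# 48# 47# 48# 47# 48# 49+ 48+ 49+ 48+ 48+ 48# 49# 49# 49#
```

The ivory pixels at about (269,222) put clove 3 directly ahead of the fingers, drifted roughly 8 mm toward -x. I'll back off, recentre and push on.

```bash
python3 -m inch '0.15 0.01 0 0 0 0 0;0.15 0.005 -0.007 0 0 0 0;0.15 -0.007 0 0 0 0 0;0.15 -0.007 0 0 0 0 0;0.15 -0.007 0 0 0 0 0;0.15 -0.007 0 0 0 0 0;0.15 -0.007 0 0 0 0 0;0.15 -0.007 0 0 0 0 0;0.15 -0.007 0 0 0 0 0;0.15 -0.007 0 0 0 0 0;0.15 -0.007 0 0 0 0 0;0.15 -0.007 0 0 0 0 0'
python3 -c "
from h import *
where((-.06,-.135,.082))
f=cam('scene')['frame'].astype(float)
for v in range(202,224): print(v,' '.join('%2d%s'%(99*f[v,u,0]/f[v,u,2],'#' if f[v,u,2]>150 else ('+' if f[v,u,2]>90 else '.')) for u in range(266,296)))
for x,y in((-.06,-.08),(-.06,-.115),(-.097,-.115),(-.09,-.08)):
    c=cam('scene');X=np.array([*(c0+RB@np.array([x,y])),.08]);p=np.array(c['R'])@X+c['t'];print(x,y,p[:2]/p[2]*c['fx']+[c['cx'],c['cy']])"
```

```text
time_s: 15.28
tcp_pos: [0.4885, 0.0036, 0.0822]
eef_rot: [-0.0, 0.728, 0.685, -0.0]
force: [0.2, 1.4, -0.5]
opening: 0.15
grasp_force: 0.1
t 15.2833 board [-0.0604 -0.075 ] z 0.08217945624397033 f [ 0.1796  1.3709 -0.4588] open 0.14988313313789967 q [-0.2061  0.6005  0.2281  2.0456 -0.259   0.5223  0.1478]
tool x in board [-0.0007  1.    ] yaw err 0.0007209435329039339 tilt [-0.0001 -0.     -1.    ]
(-0.06, -0.135, 0.082) tool d [-0.06    0.0003  0.0002]
202 72+ 72. 75. 75. 74. 74. 73. 75. 73. 72. 74. 75. 73. 77. 76. 75. 77. 78. 82. 81. 83. 80. 75. 70+ 60+ 53# 53# 59# 66# 73#
203 72+ 73. 73. 75. 73. 73. 71. 73. 72. 72. 74. 74. 73. 75. 74. 75. 77. 80. 79. 79. 80. 82. 82. 76. 61+ 50# 49# 52# 56# 61#
204 77+ 78. 76. 75. 71. 72. 72. 74. 73. 72. 73. 73. 74. 75. 75. 75. 76. 78. 78. 77. 77. 80. 80. 72. 57+ 50# 49# 51# 51# 54#
205 71+ 76+ 75. 78. 76. 74. 74. 73. 71. 73. 73. 74. 74. 76. 76. 75. 76. 78. 77. 77. 77. 79. 78. 69+ 58# 52# 51# 51# 51# 51#
206 61# 66# 72+ 76+ 77. 75. 70. 74. 73. 73. 73. 76. 77. 78. 76. 76. 77. 77. 75. 77. 76. 80. 79. 74+ 65# 59# 54# 52# 51# 50#
207 56# 58# 63# 69+ 7
[... 1517 characters left out ...]
+ 80. 74. 69. 69+ 68# 68# 68# 67# 68# 74# 79# 84+ 87+ 89+ 88+ 88+ 84+ 82+
220 50# 50# 49# 48# 47# 47# 48# 50+ 53+ 63+ 76+ 82+ 79. 69. 66+ 66+ 67# 67# 67# 65# 63# 66# 71# 77# 84+ 86+ 86+ 81+ 74+ 67#
221 50# 50# 50# 49# 48# 47# 46# 47# 49+ 57+ 67+ 73+ 70+ 63+ 61+ 62+ 64# 65# 64# 61# 57+ 56+ 60+ 67+ 76+ 81+ 79+ 70+ 60# 56#
222 50# 50# 50# 50# 49# 49# 47# 46# 47# 51+ 58+ 61+ 59+ 55+ 53+ 54+ 56+ 57+ 57+ 55+ 52+ 51+ 52+ 56+ 64+ 68+ 66+ 59# 52# 50#
223 50# 50# 50# 50# 50# 50# 49# 47# 46# 47+ 51+ 53+ 51+ 51+ 50+ 50+ 50+ 51+ 51+ 50+ 50+ 49+ 50+ 51+ 53+ 55+ 56+ 51+ 50# 48#
-0.06 -0.08 [277.6592 219.6509]
-0.06 -0.115 [285.2702 216.3265]
-0.097 -0.115 [292.2363 220.5334]
-0.09 -0.08 [283.2672 223.1385]
```

```bash
python3 -m inch '0.15 0.01 0 0 0 0 0;0.15 0.005 -0.014 0 0 0 0;0.15 0 0 0 0 0 0;0.15 -0.007 0 0 0 0 0;0.15 -0.007 0 0 0 0 0;0.15 -0.007 0.001 0 0 0 0;0.15 -0.007 0.001 0 0 0 0;0.15 -0.007 0.001 0 0 0 0;0.15 -0.007 0.001 0 0 0 0;0.15 -0.007 0.001 0 0 0 0;0.15 -0.007 0.001 0 0 0 0;0.15 -0.007 0.001 0 0 0 0;0.15 -0.007 0.001 0 0 0 0;0.15 -0.005 0 0 0 0 0;0.15 0 0 0 0 0 0'
python3 -m inch '0.15 0.005 0 -0.035 0 0 0;0.15 0.04 0 -0.035 0 0 0;0.15 0.04 0 -0.02 0 0 0;0.15 0.04 0 -0.02 0 0 0;0.15 0.04 0 0 0 0 0;0.15 0.04 0 0 0 0 0;0.15 0 0 0 0 0 0;0.15 0 0 0 0 0 0;0.15 0 0 0 0 0 0'
python3 -c "
from h import *
where()
a=cv2.resize(cam('top')['frame'][145:255,155:345],None,fx=3,fy=3,interpolation=2);b=cv2.resize(cam('scene')['frame'][175:265,190:350],None,fx=3.56,fy=3.56,interpolation=2)[:, :570];b=cv2.resize(b,(570,265))
cv2.imwrite('pics/t6.png',np.vstack([a,b]))"
```

```text
time_s: 16.58
tcp_pos: [0.4788, -0.0569, 0.0822]
eef_rot: [0.0, 0.729, 0.684, -0.0]
force: [-0.1, 0.6, 0.7]
opening: 0.148
grasp_force: 0.0
time_s: 17.33
tcp_pos: [0.49, 0.135, 0.1816]
eef_rot: [0.0, 0.728, 0.685, -0.001]
force: [-0.3, -0.5, 0.4]
opening: 0.151
grasp_force: 0.0
t 17.3333 board [-0.067   0.0563] z 0.18161763314440685 f [-0.3282 -0.5122  0.4326] open 0.15146843567636595 q [-0.5154  0.4709  0.295   1.898  -0.1839  0.8001 -0.1822]
tool x in board [-0.0016  1.    ] yaw err 0.0015917974464129943 tilt [-0.001 -0.001 -1.   ]
```

View pics/t6.png

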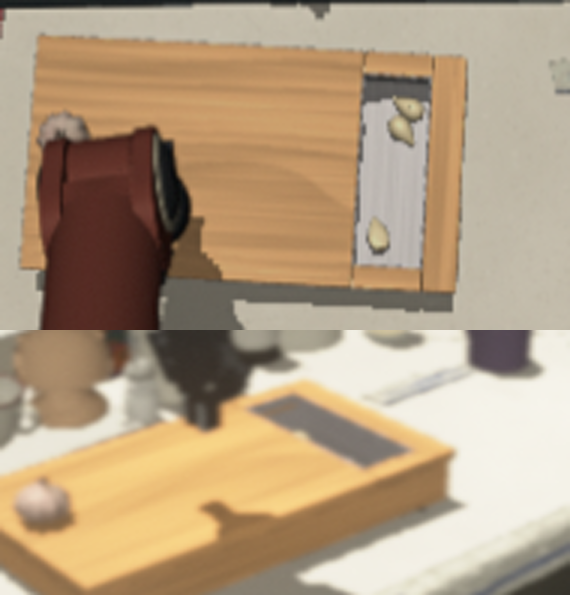

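All three cloves lie in the tray, at (408,108), (400,130) and (377,235). The tray is flush, the bulb is untouched, and the arm is clear.

```bash
python3 -c "
from workcell import bot
print(bot.job_done())"
```

```text
the job is handed in; nothing more can be done
None
```

The job is handed in at about 17 s of the allowed 72 s: in the last pictures the tray is fully home with all three cloves in it, the bulb is where it was, and the arm is clear; no verdict came back.

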